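# Lock the telescopic plinth leg at its length mark

### The job

Take hold of the foot of the spring-loaded telescopic leg, push the leg down into its tube until the lower edge of the rubber marker ring is level with the top of the lever collar, and then, while holding it there, swing the cam lever clockwise (seen from above) until it is fully closed at its stop lug, for instance by turning the wrist so that a finger sweeps the lever's upright blade along. The lock is not tightened yet and the leg springs up if let go, so finish still holding the leg at the mark with the lever closed; leave the bottle, the carton and the tape roll where they are.

Things in the scene. Friction and masses are not known exactly. Their poses are not given: they have to be found in the camera images.
- foot: round black rubber foot at the top of the upright leg, a cylinder 44 mm across and 30 mm high; origin at its centre. It is what to grip. It turns freely about the vertical leg axis, so the hand may turn while gripping it. Below it is the round aluminium leg, 28 mm across. With the leg fully up its centre is 115 mm above the collar's top.
- leg (a joint): how far the leg is pushed down into its tube, m: 0 fully up (where a spring keeps it), at most 0.085. The spring pushes up with about 5 N when fully up to 9 N when pushed in; the leg rises if released.
- marker_low (a point): centre, on the leg axis, of the LOWER EDGE of the black rubber marker ring on the leg (33 mm across, 6 mm high). It travels with the leg; where it sits on the leg varies, its lower edge being 21 to 48 mm below the foot's underside. The leg is at the mark when this point is level with collar_top. The collar does not stop the ring: it would sink in.
- collar_top (a point): fixed point on the leg axis at the top face of the grey collar (54 mm across), which is 100 mm above the table. The collar is the hub of the cam lever. It sits on the tube of an upturned white plinth board, 200 x 150 x 18 mm, fixed on the table.
- lever (a joint): angle of the cam lever, rad: 0 fully closed (at its stop), up to 1.35 open. It turns about the vertical leg axis: closing is clockwise seen from above. It stays where it is left; turning it takes about 0.1 N m. It does not itself hold the leg.
- lever_blade (a point): middle of the part of the lever's upright flat grey blade that sticks up above the collar, 49 mm out from the leg axis and 50 mm above the collar's top. The blade is 6 mm thick, reaches radially from 28 to 70 mm from the leg axis, and its top edge is 72 mm above the collar's top. The direction from the leg axis to this point is the lever's direction; the closed blade lies beside a small black fixed lug (its top 2 mm below the collar's top).
- bottle: bystander: clear glass bottle, 60 mm across, 140 mm high, standing; origin at the centre of its underside
- carton: bystander: small cardboard carton 90 x 60 x 45 mm; origin at the centre of its underside
- tape: bystander: roll of paper tape lying flat, 90 mm across, 25 mm high; origin at the centre of its underside
Mind the look-alikes: they are no part of the job. There is more than one size of the part that bears foot; the job needs the larger.

How it is judged:
By the outcome, as a careful person would: the job done as asked, in the order asked, and still so for the second after the job is handed in, while the arm keeps its last pose, push and grip.
It also fails if it takes over 42 s, if anything falls off the work surface, if the arm or the gripper's body presses on something with over 40 N, if the wrist force passes 120 N, or if a joint passes its speed limit or range.

### The arm

A 7-joint arm with a two-finger parallel gripper is mounted at the origin on the work surface. World frame = base frame: x ahead of the robot, y to its left, z up, the work surface at z = 0. Lengths are in m, angles in rad, forces in N, time in s.
With the tool pointing down it reaches from about 0.425 to 0.825 m from the base axis. Payload 3.6 kg.
Tool frame: the origin (TCP) lies midway between the tips of the shut fingers; the grasp point (between the pads) lies 19 mm behind it; z points along the fingers, y is the line along which they close (so a half turn about z gives the same grasp; the last joint's range is limited). The gripper opens to 93 mm and grips with 3 to 60 N. Pads are 15 mm wide; open, the fingers measure 128 mm over their backs; the gripper's body (75 mm by 188 mm) begins 65 mm behind the grasp point.
Start: joints at [-1.252, 0.615, -0.013, 1.423, 0.008, 1.103, -0.04], TCP at [0.22, 0.612, 0.219] pointing down, gripper open.
Joint ranges: [-3.12, 3.12], [-0.3, 2.06], [-1.34, 1.32], [0.26, 2.42], [-1.36, 4.5], [0.01, 1.98], [-2.84, 2.84]. Speed limits (rad/s): [2.79, 2.79, 3.14, 3.14, 3.14, 3.14, 3.14].

### API

Orientations are given as a unit quaternion [x, y, z, w].
In Python, from plant import r gives the robot as it stands.
- The arm moves only by the shell command python3 -m pendant 'ROWS' [OPENING] [FORCE]. ROWS is JSON, one flat list of numbers, 6 for each row, row after row: the shift along the tool's x, y, z in cm, then the turn, a rotation vector about the tool's x, y, z in degrees. A call has exactly 8 rows; each row is the pose to reach, as a shift and turn from the pose commanded when the call began, along the tool's axes at that moment; what a row does not reach only later rows make up. A row lasts 1/8 s, in which the tool goes at most 62.5 mm and 10.7 degrees, less where a joint would pass 70% of its speed; a pose out of reach is approached as far as the arm can. A call with a gripper value outside its range is refused whole. OPENING is the closure, from 0 (fully open) to 1 (shut), set as the call begins (- or left out, the last holds). The fingers move at their own pace and stop on an object; FORCE is the grip in N (left out, the last holds). Time passes only in rows, so rows that repeat a pose let the fingers close, or fill a call up. It gives the time, the measured TCP pose, the force, the opening and the grip force at its end, in the units of the state.
- r.observe(): the state, without advancing time (a new reading comes with each control period).
- r.snapshot(name): name is "scene" or "top" or "wrist"; returns a dict with "color" (480x640x3 uint8, red, green, blue), "K" (3x3 intrinsics, pixels), "k1" (the pictures are not rectified: a ray, as slopes to the right and down, at radius r is drawn at 1 + k1 r^2 times it, then the intrinsics apply), "extrinsics" (4x4, takes a point from world to camera coordinates). Camera axes: x right, y down, z forward; pixel columns grow to the right and rows downward; lengths in m; the calibration is good to about 2 mm. A picture is of the moment at which its call begins. There is no depth.
- r.hand_in(): hands the job in; it is judged then, once.
The state is a dict: "clock": time; "joint_positions": joint angles; "joint_velocities": joint speeds; "joint_torque": joint torques, N m; "position": TCP position; "ee_rot": TCP orientation; "ft_force": force on the tool from outside, world axes, zero at the start; "torque": the same for the moment, N m; "gripper_width": opening from 0.0 (shut) to 1.0 (fully open); "gripper_force": force on a finger pad.
Only numpy, scipy, OpenCV 4.12 (cv2) and the standard library are available. Lean on these libraries where they do the work, as an engineer would, in place of code of your own. Each camera call takes 0.05 s, during which the arm holds its last target. There are 200 camera calls.

## Working session

There is one attempt and no reset: what is moved stays moved. The work goes in short steps, Python scripts to look and compute and a shell command to move; the robot and the scene stay as the last step left them, time stands still between calls to the robot, and variables do not carry over. Pictures are saved under pics/ and viewed, at most 10 in all, crops included, and the job is handed in when it is done.

```bash
mkdir -p pics; cat > h.py <<'E'
import numpy as np, cv2
from plant import r
from scipy.spatial.transform import Rotation as R
def snap(n,f):
    s=r.snapshot(n); cv2.imwrite('pics/'+f,s['color'][:,:,::-1]); np.savez('pics/'+f[:-4],**{k:s[k] for k in('color','K','k1','extrinsics')}); return s
def ray(s,u,v):
    K=s['K'];x=cv2.undistortPoints(np.array([[[u,v]]],float),K,np.array([float(s['k1']),0,0,0,0]))[0,0]
    E=s['extrinsics'];Rm=E[:3,:3];c=-Rm.T@E[:3,3];d=Rm.T@np.array([x[0],x[1],1]);return c,d/np.linalg.norm(d)
def plane(s,u,v,z):
    c,d=ray(s,u,v);return c+d*(z-c[2])/d[2]
def proj(s,p):
    E=s['extrinsics'];q,_=cv2.projectPoints(np.array([p],float),cv2.Rodrigues(E[:3,:3])[0],E[:3,3],s['K'],np.array([float(s['k1']),0,0,0,0]));return q[0,0]
def tri(a,b):
    (c1,d1),(c2,d2)=a,b
    t=np.linalg.lstsq(np.c_[d1,-d2],c2-c1,rcond=None)[0];p,q=c1+t[0]*d1,c2+t[1]*d2;return (p+q)/2,np.linalg.norm(p-q)
E
python3 - <<'E'
from h import *
a=snap('scene','scene.png');b=snap('top','top.png')
for s in(a,b):print(s['K'],s['k1'],s['extrinsics'])
print(r.observe())
E
```

```text
[[538.3699494    0.         323.06265689]
 [  0.         538.3699494  240.33189948]
 [  0.           0.           1.        ]] -0.022306738473454005 [[ 0.35710805  0.93405575  0.00370063 -0.28112954]
 [ 0.6107586  -0.2305039  -0.75752352 -0.24127368]
 [-0.70671619  0.27277793 -0.65279738  1.61462947]
 [ 0.          0.          0.          1.        ]]
[[558.8520145    0.         326.96267806]
 [  0.         558.8520145  241.58940254]
 [  0.           0.           1.        ]] -0.17144842659796306 [[ 0.0135666  -0.99974964  0.01779314  0.07471246]
 [-0.98468416 -0.01645128 -0.17356975  0.63385216]
 [ 0.17381902 -0.01516587 -0.98466083  1.06662416]
 [ 0.          0.          0.          1.        ]]
{'clock': 0.1, 'joint_positions': array([-1.25151581,  0.615844  , -0.0126167 ,  1.42471817,  0.00814735,
        1.10339567, -0.04040765]), 'joint_velocities': array([-4.59083525e-05, -3.99689086e-03,  1.10531865e-05, -4.46761975e-03,
       -1.28245605e-03,  2.07170955e-03,  3.86005531e-04]), 'joint_torque': array([ 6.24318145e-04, -4.60038292e+01,  2.09945706e-01, -1.66245300e+01,
       -6.11769548e-02,  1.68919220e-02,  9.59311683e-05]), 'position': array([0.22006806, 0.61086421, 0.21758986]), 'ee_rot': array([ 1.71991106e-01,  9.85097823e-01, -1.14544243e-03, -1.64160244e-04]), 'ft_force': array([-0.09597348, -0.36135791, -0.55036208]), 'torque': array([ 0.01094358, -0.02825288,  0.03926147]), 'gripper_force': 0.0, 'gripper_width': 1.003075113740669}
```

View pics/scene.png

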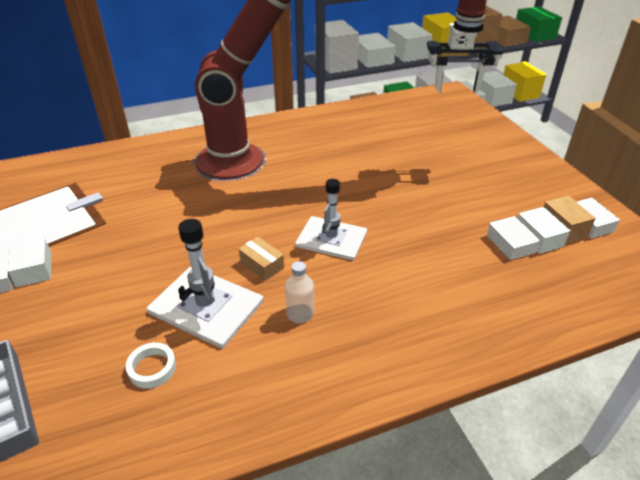

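View pics/top.png

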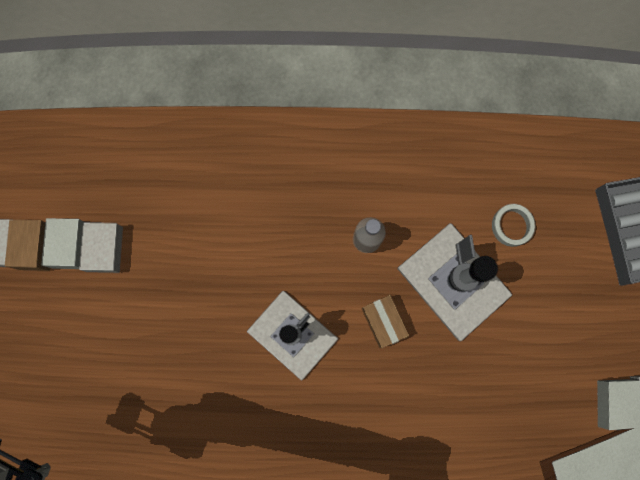

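The large leg is at scene foot (191,232) and top foot (484,268). Its blade is near top (466,248). The smaller look-alike is at scene (333,187) and top (288,333).

```bash
python3 - <<'E'
from h import *
a=dict(np.load('pics/scene.npz'));b=dict(np.load('pics/top.npz'))
p,e=tri(ray(a,191,232),ray(b,484,268));print('foot',p,e, plane(b,484,268,.23))
for u,v in((466,240),(463,250)):print('blade edge',plane(b,u,v,.172))
ca=cv2.resize(a['color'][210:350,120:280],(400,350),interpolation=2)
cb=cv2.resize(b['color'][215:345,395:525],(400,400),interpolation=2)
m=np.zeros((400,800,3),np.uint8);m[:350,:400]=ca;m[:,400:]=cb
cv2.imwrite('pics/m1.png',m[:,:,::-1])
E
```

```text
foot [ 0.56284028 -0.18603685  0.21305573] 0.0016499647375747886 [ 0.56041952 -0.18170824  0.23      ]
blade edge [ 0.61912874 -0.16725396  0.172     ]
blade edge [ 0.60057653 -0.16111201  0.172     ]
```

View pics/m1.png

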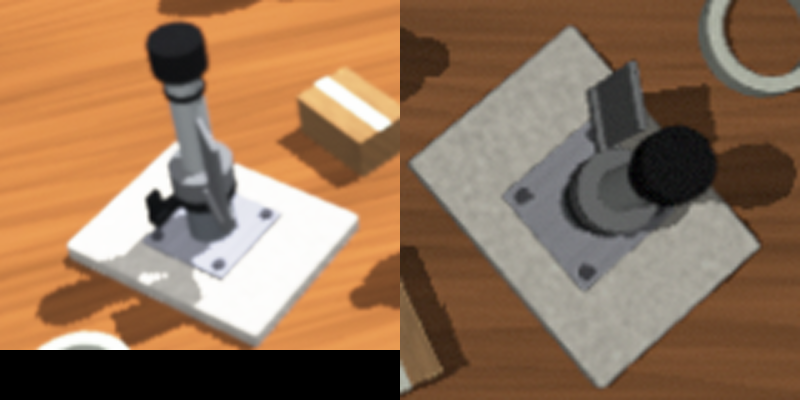

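```bash
python3 - <<'E'
from h import *
a=dict(np.load('pics/scene.npz'));b=dict(np.load('pics/top.npz'))
fb=lambda x,y:(395+(x-400)*.325-.3,215+y*.325-.3)
fa=lambda x,y:(120+x*.4-.3,210+y*.4-.3)
ax=np.array([.5625,-.1845])
def show(n,p):
    d=p[:2]-ax;print(n,p.round(4),'r',np.hypot(*d).round(4),'deg',np.degrees(np.arctan2(d[1],d[0])).round(1))
print('foot top c',plane(b,*fb(675,163),.23),'collar c(top)',plane(b,*fb(612,190),.1))
show('bl out top',plane(b,*fb(633,63),.172))
show('bl in top',plane(b,*fb(647,122),.172))
show('lug',plane(a,*fa(155,200),.098))
show('ringlow', tri(ray(a,*fa(185,100)),ray(b,*fb(657,170)))[0])
for z in(.2,.1):print(z,proj(a,[*ax,z]),proj(b,[*ax,z]))
# ring low edge front point: viewed from camera, radius 16.5 towards camera
c,_=ray(a,0,0);h=(c[:2]-ax);h/=np.linalg.norm(h);print('cam az',h)
q=ax+h*.0165
for z in(.152,.16,.17,.18):
    u,v=proj(a,[*q,z]);print(z,(u+.3-120)/.4,(v+.3-210)/.4)
E
```

```text
foot top c [ 0.56098048 -0.18185818  0.23      ] collar c(top) [ 0.56065054 -0.18010181  0.1       ]
bl out top [ 0.6282 -0.1758  0.172 ] r 0.0663 deg 7.5
bl in top [ 0.5929 -0.1832  0.172 ] r 0.0304 deg 2.4
lug [ 0.5919 -0.2271  0.098 ] r 0.0518 deg -55.4
ringlow [ 0.5649 -0.188   0.1701] r 0.0042 deg -56.0
0.2 [192.3857013  236.85614703] [480.54333419 269.02062745]
0.1 [199.94202976 274.04035136] [465.79334955 275.5224281 ]
cam az [ 0.99824943 -0.05914459]
0.152 193.80882309841837 127.44791218846089
0.16 192.28362001032053 119.94536679089052
0.17 190.35632926618248 110.46161907363313
0.18 188.4055610490138 100.858571771373
```

Foot axis is about (0.561, -0.182), the blade points at about 5°, the lug is at about -55°, and the ring's lower edge is at z≈0.178. All of these agree with the sizes given. Next I go above the foot with tool y at about 50°.

```bash
python3 -m pendant '[-7,-7,-6,0,0,3, -15,-15,-6,0,0,5, -59,-63,-6,0,0,20, -59,-63,-6,0,0,20, -59,-63,-6,0,0,20, -59,-63,-6,0,0,20, -59,-63,-6,0,0,20, -59,-63,-6,0,0,20]' 0 40
cat >> h.py <<'E'
def delta(p,ydeg):
    o=r.observe();Rm=R.from_quat(o['ee_rot']);y=Rm.as_matrix()[:,1];a=np.degrees(np.arctan2(y[1],y[0]))
    print('t',o['clock'],'pos',o['position'].round(4),'yaw',a.round(2),'tilt',Rm.as_matrix()[:,2].round(3),'q',o['joint_positions'].round(2),'F',o['ft_force'].round(1),'T',o['torque'].round(2),'g',o['gripper_width'],o['gripper_force'])
    t=np.radians(ydeg);Y=np.array([np.cos(t),np.sin(t),0]);Z=np.array([0,0,-1.]);D=np.c_[np.cross(Y,Z),Y,Z]
    print('shift cm',(100*Rm.inv().apply(np.array(p)-o['position'])).round(2),'rotvec',np.degrees((Rm.inv()*R.from_matrix(D)).as_rotvec()).round(2))
E
python3 -c "
from h import *
delta([.561,-.182,.28],50)"
```

```text
clock: 1.1
position: [0.4162, 0.1604, 0.2702]
ee_rot: [0.34, 0.94, 0.0, -0.0]
ft_force: [1.2, -0.9, -0.2]
gripper_width: 1.003
gripper_force: 0.0
t 1.1 pos [0.4162 0.1604 0.2702] yaw 50.21 tilt [-0.  0. -1.] q [-0.58  0.24  0.21  1.9  -0.06  1.    0.53] F [ 1.2 -0.9 -0.2] T [ 0.01 -0.07  0.06] g 1.0026834404552913 0.0
shift cm [-33.04 -17.04  -0.98] rotvec [ 0.   -0.    0.21]
```

```bash
python3 -m pendant '[-33,-17,-1,0,0,0, -33,-17,-1,0,0,0, -33,-17,-1,0,0,0, -33,-17,-1,0,0,0, -33,-17,-1,0,0,0, -33,-17,-1,0,0,0, -33,-17,-1,0,0,0, -33,-17,-1,0,0,0]'
python3 - <<'E'
from h import *
delta([.561,-.182,.28],50)
w=snap('wrist','w1.png');print(proj(w,[.561,-.182,.23]),proj(w,[.561,-.182,.1]))
E
```

```text
clock: 2.1
position: [0.5602, -0.1785, 0.2795]
ee_rot: [0.34, 0.94, 0.0, -0.001]
ft_force: [-0.3, 0.0, 0.2]
gripper_width: 1.001
gripper_force: 0.0
t 2.1 pos [ 0.5602 -0.1785  0.2795] yaw 50.21 tilt [-0.002  0.002 -1.   ] q [ 0.07  0.48  0.33  1.52 -0.16  1.17  1.3 ] F [-0.3  0.   0.2] T [-0.03  0.02  0.01] g 1.0014468764575692 0.0
shift cm [-0.29 -0.21 -0.05] rotvec [ 0.01 -0.13  0.21]
[325.3395514  265.57050087] [326.52025792 222.98996414]
```

View pics/w1.png

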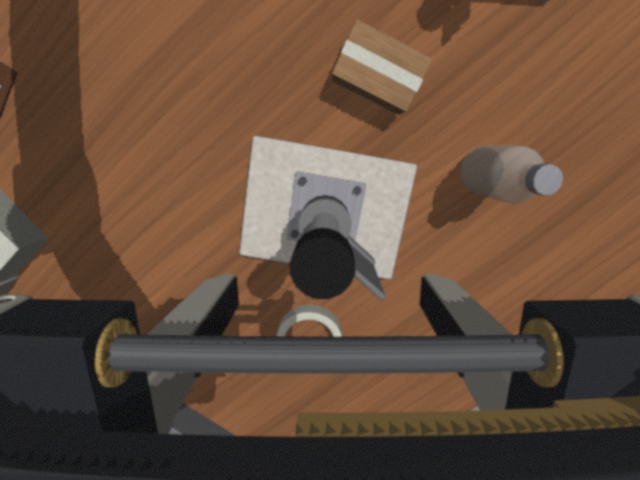

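The foot's top disc is centred near (323,262). The blade runs from about (355,240) to (383,297), clockwise of the right-hand finger as planned.

```bash
python3 - <<'E'
from h import *
w=dict(np.load('pics/w1.npz'));g=w['color'].max(2)
m=(g<45).astype(np.uint8);m[300:]=0;m[:,:270]=0;m[:,380:]=0
n,l,s,c=cv2.connectedComponentsWithStats(m);i=1+s[1:,4].argmax();print(s[i],c[i])
p=plane(w,323,262,.23);print(p)
p=plane(w,s[i][0]+s[i][2]/2,s[i][1]+s[i][2]/2,.23);print(p);delta([p[0],p[1],.200],50)
for u,v in((383,297),(357,240)):print(plane(w,u,v,.172))
E
```

```text
[ 290  229   65   69 3478] [322.27573318 263.19953997]
[ 0.55817938 -0.18159616  0.23      ]
[ 0.55771468 -0.18162485  0.23      ]
t 2.15 pos [ 0.5603 -0.1776  0.2797] yaw 50.31 tilt [-0.001  0.002 -1.   ] q [ 0.07  0.48  0.33  1.52 -0.16  1.17  1.3 ] F [ 0.8  0.5 -0.1] T [-0.01 -0.06 -0.01] g 1.0005137151709305 0.0
shift cm [-0.08 -0.48  7.97] rotvec [ 0.04 -0.12  0.31]
[ 0.62858533 -0.17606887  0.172     ]
[ 0.57575093 -0.16187366  0.172     ]
```

```bash
python3 -m pendant '[-0.2,-0.4,0,0,0,0, -0.2,-0.4,3,0,0,0, -0.2,-0.4,6,0,0,0, -0.2,-0.4,8.2,0,0,0, -0.2,-0.4,8.2,0,0,0, -0.2,-0.4,8.2,0,0,0, -0.2,-0.4,8.2,0,0,0, -0.2,-0.4,8.2,0,0,0]'
python3 -m pendant '[0,0,0,0,0,0,0,0,0,0,0,0,0,0,0,0,0,0,0,0,0,0,0,0,0,0,0,0,0,0,0,0,0,0,0,0,0,0,0,0,0,0,0,0,0,0,0,0]' 1 45
python3 - <<'E'
from h import *
delta([.56,-.182,.197],50)
a=snap('scene','s2.png');cv2.imwrite('pics/s2c.png',cv2.resize(a['color'][200:330,130:270],(560,520),interpolation=2)[:,:,::-1])
E
```

```text
clock: 3.15
position: [0.5599, -0.184, 0.1991]
ee_rot: [0.34, 0.94, 0.0, 0.001]
ft_force: [0.5, -1.4, -0.9]
gripper_width: 0.997
gripper_force: 0.0
clock: 4.15
position: [0.5596, -0.1838, 0.1982]
ee_rot: [0.34, 0.94, 0.0, 0.0]
ft_force: [0.2, 0.7, 0.6]
gripper_width: 0.465
gripper_force: 45.0
t 4.15 pos [ 0.5596 -0.1838  0.1982] yaw 50.19 tilt [ 0.  0. -1.] q [ 0.09  0.55  0.31  1.64 -0.19  0.98  1.34] F [0.2 0.7 0.6] T [-0.   -0.04  0.02] g 0.46489636870351936 44.999892711639404
shift cm [0.08 0.16 0.12] rotvec [ 0.   -0.    0.19]
```

View pics/s2c.png

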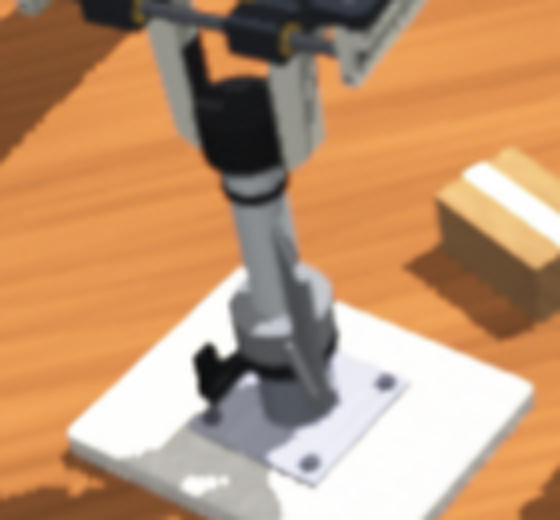

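Foot gripped (width about 43 mm). The ring's lower front edge is at crop (254,201), the foot's lower rim at (241,174), and the collar's top front edge at about (283,334).

```bash
python3 - <<'E'
from h import *
a=dict(np.load('pics/s2.npz'));ax=np.array([.5593,-.1828])
g=lambda p:((p[0]+.38-130)*4,(p[1]+.38-200)*4)
c,_=ray(a,0,0);h=(c[:2]-ax);h/=np.linalg.norm(h)
for rr,zs in((.022,(.2,)),(.0165,(.170,.174,.176,.178,.18)),(.027,(.1,))):
  for z in zs:print(rr,z,np.round(g(proj(a,[*(ax+h*rr),z])),1))
im=cv2.cvtColor(a['color'],cv2.COLOR_RGB2GRAY)
for u in(191,192,193,194,195):print(u,im[236:262,u])
E
```

```text
0.022 0.2 [259.1 172.7]
0.0165 0.17 [267.1 212.1]
0.0165 0.174 [265.8 206. ]
0.0165 0.176 [265.2 202.9]
0.0165 0.178 [264.6 199.8]
0.0165 0.18 [264.  196.8]
0.027 0.1 [290.6 328.5]
191 [ 19  18  20  19  19  18  24  49  94 131 140 135 112  58  40  82 126 137
 137 137 136 135 134 133 133 132]
192 [ 19  18  18  19  19  18  23  50  97 132 140 137 115  58  38  81 128 140
 139 139 139 138 137 137 136 136]
193 [ 19  18  18  18  18  19  27  59 106 133 139 134 108  55  36  80 128 141
 141 141 140 141 141 141 139 139]
194 [ 18  18  18  18  18  20  33  73 118 135 136 126  93  46  41  83 128 141
 141 141 141 141 141 142 141 140]
195 [ 17  18  18  18  17  21  41  83 122 134 133 118  79  40  49  92 129 138
 139 140 140 140 140 141 141 141]
```

```bash
python3 -m pendant '[0,0,1,0,0,0,0,0,2.2,0,0,0,0,0,3.5,0,0,0,0,0,4.8,0,0,0,0,0,6,0,0,0,0,0,7,0,0,0,0,0,7,0,0,0,0,0,7,0,0,0]'
python3 - <<'E'
from h import *
delta([.56,-.183,.1225],50)
a=snap('scene','s3.png');cv2.imwrite('pics/s3c.png',cv2.resize(a['color'][220:320,140:260],(720,600),interpolation=2)[:,:,::-1])
E
```

```text
clock: 5.2
position: [0.5597, -0.1838, 0.1295]
ee_rot: [0.34, 0.94, 0.0, 0.0]
ft_force: [-1.9, 1.8, 7.5]
gripper_width: 0.468
gripper_force: 45.0
t 5.2 pos [ 0.5597 -0.1838  0.1295] yaw 50.2 tilt [ 0.001  0.    -1.   ] q [ 0.11  0.63  0.28  1.72 -0.23  0.82  1.37] F [-1.9  1.8  7.5] T [ 0.26  0.51 -0.05] g 0.4682985025472235 45.0022029876709
shift cm [0.02 0.08 0.7 ] rotvec [0.04 0.02 0.2 ]
```

View pics/s3c.png

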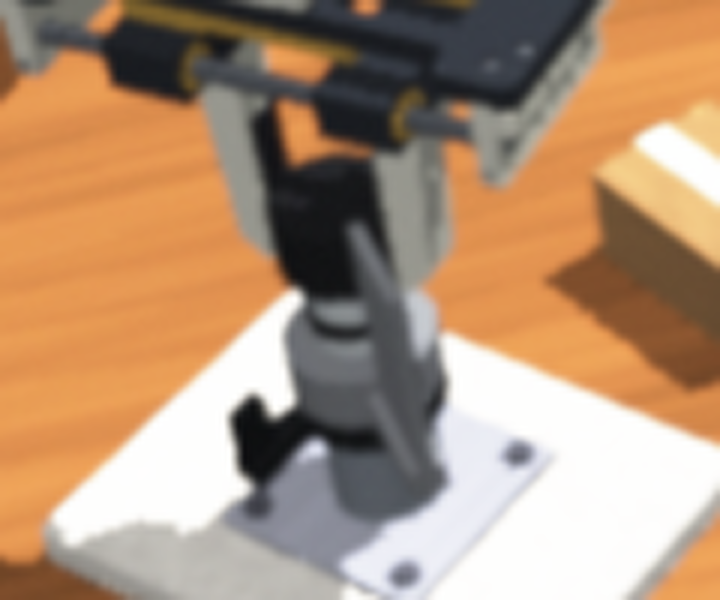

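Ring sits just above the collar: its lower edge is near crop (340,337), and the collar's front rim is near (345,375).

```bash
python3 - <<'E'
from h import *
a=dict(np.load('pics/s3.npz'));ax=np.array([.5590,-.1855])
c,_=ray(a,0,0);h=(c[:2]-ax);h/=np.linalg.norm(h)
for rr,z in((.022,.1303),(.0165,.1),(.0165,.104),(.0165,.108),(.0165,.112),(.027,.1),(.027,.062),(-.027,.1)):print(rr,z,proj(a,[*(ax+h*rr),z]).round(2))
im=cv2.cvtColor(a['color'],cv2.COLOR_RGB2GRAY)
print(list(range(264,300)))
for u in range(193,201):print(u,im[264:300,u].tolist())
E
```

```text
0.022 0.1303 [198.4  269.48]
0.0165 0.1 [200.23 278.46]
0.0165 0.104 [199.95 277.06]
0.0165 0.108 [199.66 275.65]
0.0165 0.112 [199.37 274.23]
0.027 0.1 [200.95 281.97]
0.027 0.062 [203.62 294.99]
-0.027 0.1 [197.36 264.42]
[264, 265, 266, 267, 268, 269, 270, 271, 272, 273, 274, 275, 276, 277, 278, 279, 280, 281, 282, 283, 284, 285, 286, 287, 288, 289, 290, 291, 292, 293, 294, 295, 296, 297, 298, 299]
193 [19, 19, 20, 20, 23, 46, 86, 116, 109, 74, 42, 53, 89, 112, 115, 112, 111, 111, 108, 100, 88, 84, 84, 83, 81, 70, 48, 28, 52, 130, 196, 197, 153, 135, 136, 137]
194 [19, 19, 18, 18, 22, 42, 85, 123, 125, 97, 52, 43, 79, 115, 118, 113, 111, 111, 110, 101, 89, 84, 85, 84, 84, 78, 60, 35, 31, 71, 123, 140, 121, 115, 121, 125]
195 [19, 18, 19, 19, 22, 44, 88, 129, 135, 112, 64, 39, 73, 114, 123, 115, 111, 111, 110, 102, 89, 86, 85, 85, 85, 81, 68, 40, 23, 31, 61, 86, 89, 89, 94, 100]
196 [19, 19, 19, 20, 25, 50, 95, 132, 138, 120, 72, 39, 66, 110, 127, 119, 112, 111, 110, 104, 91, 87, 86, 85, 85, 83, 71, 46, 24, 23, 42, 67, 80, 81, 82, 84]
197 [22, 20, 20, 20, 24, 50, 97, 133, 139, 123, 78, 42, 65, 109, 129, 122, 113, 111, 110, 104, 92, 87, 86, 85, 86, 84, 74, 51, 28, 23, 39, 64, 80, 85, 83, 84]
198 [35, 32, 29, 25, 28, 52, 97, 132, 139, 123, 78, 43, 66, 111, 131, 123, 114, 110, 109, 104, 91, 86, 86, 86, 86, 85, 76, 53, 28, 21, 35, 60, 81, 85, 86, 86]
199 [58, 55, 51, 46, 43, 59, 97, 126, 133, 118, 75, 43, 71, 117, 132, 123, 113, 110, 109, 102, 90, 86, 85, 86, 85, 84, 75, 51, 26, 20, 31, 57, 81, 87, 87, 88]
200 [81, 75, 71, 68, 64, 71, 93, 110, 116, 103, 67, 49, 81, 122, 130, 120, 111, 110, 108, 101, 89, 86, 87, 86, 85, 83, 73, 48, 25, 19, 33, 58, 83, 88, 89, 88]
```

```bash
python3 -m pendant '[0,0,0.2,0,0,0,0,0,0.4,0,0,0,0,0,0.6,0,0,0,0,0,0.6,0,0,0,0,0,0.6,0,0,0,0,0,0.6,0,0,0,0,0,0.6,0,0,0,0,0,0.6,0,0,0]'
python3 - <<'E'
from h import *
delta([.56,-.183,.1225],50)
a=snap('scene','s4.png')
im=cv2.cvtColor(a['color'],cv2.COLOR_RGB2GRAY)
print(list(range(268,290)))
for u in range(194,201):print(u,im[268:290,u].tolist())
E
```

```text
clock: 6.25
position: [0.5597, -0.1838, 0.1237]
ee_rot: [0.34, 0.94, 0.0, 0.0]
ft_force: [-3.0, 1.9, 7.9]
gripper_width: 0.467
gripper_force: 45.0
t 6.25 pos [ 0.5597 -0.1838  0.1237] yaw 50.2 tilt [ 0.001  0.    -1.   ] q [ 0.11  0.64  0.28  1.72 -0.23  0.81  1.37] F [-3.   1.9  7.9] T [ 0.24  0.5  -0.  ] g 0.46652521923604057 45.00231921672821
shift cm [0.03 0.08 0.12] rotvec [0.05 0.03 0.2 ]
[268, 269, 270, 271, 272, 273, 274, 275, 276, 277, 278, 279, 280, 281, 282, 283, 284, 285, 286, 287, 288, 289]
194 [19, 19, 22, 41, 83, 121, 121, 93, 54, 51, 84, 105, 111, 111, 108, 102, 89, 85, 84, 84, 83, 78]
195 [19, 19, 22, 41, 84, 126, 132, 111, 63, 41, 67, 97, 109, 111, 110, 103, 90, 85, 85, 85, 85, 81]
196 [19, 20, 21, 40, 86, 130, 137, 118, 71, 38, 56, 91, 108, 111, 110, 103, 92, 87, 86, 86, 84, 83]
197 [18, 19, 22, 41, 87, 131, 139, 123, 77, 40, 55, 89, 107, 111, 110, 104, 92, 86, 86, 86, 86, 84]
198 [22, 21, 25, 47, 91, 132, 139, 123, 80, 41, 55, 91, 107, 110, 109, 104, 91, 86, 86, 86, 86, 84]
199 [41, 35, 36, 57, 97, 131, 136, 120, 78, 41, 56, 91, 107, 109, 108, 103, 90, 86, 86, 86, 86, 84]
200 [62, 57, 57, 70, 97, 119, 124, 109, 71, 42, 60, 94, 107, 110, 109, 101, 89, 87, 87, 86, 85, 83]
```

```bash
python3 - <<'E'
from h import *
from scipy.optimize import least_squares
from scipy.special import ndtr
def prof(n):
    im=cv2.cvtColor(dict(np.load(f'pics/{n}.npz'))['color'],cv2.COLOR_RGB2GRAY);return im[:,196:199].mean(1)
v=np.arange(480)
def mod(L,e,s):
    y=np.full(len(x),float(L[0]))
    for i,k in enumerate(e):y+=(L[i+1]-L[i])*ndtr((x-k)/s)
    return y
# foot|leg|ring|leg|collar
for n,x0,x1,p0 in(('s2',240,262,[243.5,249,251]),('s3',266,283,[269.6,274,276.3,279]),('s4',268,283,[271.6,276,278.2])):
    x=v[x0:x1];y=prof(n)[x0:x1]
    if n=='s3':L=[19,142,None,134,111]
    elif n=='s2':L=[19,142,None,141]
    else:L=[19,142,None,111]
    for D in(15,25):
        LL=[D if l is None else l for l in L]
        f=least_squares(lambda p:mod(LL,p[:-1],p[-1])-y,p0+[.8]);print(n,D,f.x.round(2),f.cost.round(1))
E
```

```text
s2 15 [242.45 247.04 250.17   1.4 ] 748.2
s2 25 [242.45 246.89 250.31   1.36] 766.5
s3 15 [269.65 273.93 276.21 278.95   0.94] 19.5
s3 25 [269.65 273.83 276.32 278.96   0.9 ] 29.4
s4 15 [271.83 275.93 278.25   0.94] 5.7
s4 25 [271.83 275.83 278.38   0.9 ] 8.5
```

```bash
python3 -m pendant '[0,0,0.1,0,0,0,0,0,0.2,0,0,0,0,0,0.3,0,0,0,0,0,0.3,0,0,0,0,0,0.3,0,0,0,0,0,0.3,0,0,0,0,0,0.3,0,0,0,0,0,0.3,0,0,0]'
cat > fit.py <<'E'
from h import *
from scipy.optimize import least_squares
from scipy.special import ndtr
def fit(n,e0):
    im=cv2.cvtColor(dict(np.load(f'pics/{n}.npz'))['color'],cv2.COLOR_RGB2GRAY)
    x=np.arange(int(e0[0])-4,284);y=im[x[0]:284,196:199].mean(1);y[x>282]=110
    L=[19,142,15,111]
    f=least_squares(lambda p:sum(((L[i+1]-L[i])*ndtr((x-p[i])/p[3]) for i in range(3)),np.full(len(x),19.))-y,list(e0)+[.9])
    print(n,f.x.round(2),f.cost.round(1));print(y.round(0).tolist())
E
python3 - <<'E'
from fit import *
delta([.56,-.183,.1225],50)
snap('scene','s5.png');fit('s4',(271.8,276,278.2));fit('s5',(272.8,277,279.2))
E
```

```text
clock: 7.3
position: [0.5597, -0.1838, 0.1208]
ee_rot: [0.34, 0.94, 0.0, 0.0]
ft_force: [-2.0, 1.6, 8.3]
gripper_width: 0.468
gripper_force: 45.0
t 7.3 pos [ 0.5597 -0.1838  0.1208] yaw 50.2 tilt [ 0.001  0.    -1.   ] q [ 0.11  0.64  0.28  1.73 -0.23  0.8   1.37] F [-2.   1.6  8.3] T [ 0.27  0.56 -0.08] g 0.4675526216846993 45.00241756439209
shift cm [ 0.03  0.08 -0.17] rotvec [0.04 0.03 0.2 ]
s4 [271.83 275.93 278.25   0.94] 8.9
[21.0, 20.0, 20.0, 23.0, 43.0, 88.0, 131.0, 138.0, 121.0, 76.0, 40.0, 55.0, 90.0, 107.0, 111.0, 110.0, 110.0]
s5 [272.84 276.93 279.32   0.95] 7.9
[21.0, 20.0, 20.0, 22.0, 42.0, 88.0, 130.0, 138.0, 121.0, 76.0, 39.0, 53.0, 88.0, 106.0, 110.0, 110.0]
```

```bash
python3 -m pendant '[0,0,0.1,0,0,0,0,0,0.15,0,0,0,0,0,0.15,0,0,0,0,0,0.15,0,0,0,0,0,0.15,0,0,0,0,0,0.15,0,0,0,0,0,0.15,0,0,0,0,0,0.15,0,0,0]'
python3 - <<'E'
from fit import *
delta([.56,-.183,.1195],50)
snap('scene','s6.png');fit('s6',(273.4,277.5,279.8))
E
python3 -m pendant '[0,0,0.1,0,0,0,0,0,0.15,0,0,0,0,0,0.15,0,0,0,0,0,0.15,0,0,0,0,0,0.15,0,0,0,0,0,0.15,0,0,0,0,0,0.15,0,0,0,0,0,0.15,0,0,0]'
python3 - <<'E'
from fit import *
delta([.56,-.183,.1195],50)
snap('scene','s7.png');fit('s7',(273.9,278,280))
E
```

```text
clock: 8.35
position: [0.5597, -0.1838, 0.1194]
ee_rot: [0.34, 0.94, 0.0, 0.0]
ft_force: [-2.3, 0.9, 8.8]
gripper_width: 0.469
gripper_force: 45.0
t 8.35 pos [ 0.5597 -0.1838  0.1194] yaw 50.2 tilt [ 0.001  0.    -1.   ] q [ 0.11  0.64  0.28  1.73 -0.23  0.8   1.37] F [-2.3  0.9  8.8] T [0.26 0.54 0.05] g 0.469244923140466 45.00253736972809
shift cm [ 0.03  0.08 -0.01] rotvec [0.05 0.03 0.2 ]
s6 [273.41 277.54 279.39   0.93] 14.1
[19.0, 19.0, 20.0, 28.0, 61.0, 108.0, 135.0, 135.0, 109.0, 58.0, 54.0, 88.0, 107.0, 110.0, 110.0]
clock: 9.4
position: [0.5597, -0.1838, 0.1179]
ee_rot: [0.34, 0.94, 0.0, 0.0]
ft_force: [-2.6, 1.7, 8.4]
gripper_width: 0.467
gripper_force: 45.0
t 9.4 pos [ 0.5597 -0.1838  0.1179] yaw 50.2 tilt [ 0.001  0.    -1.   ] q [ 0.11  0.65  0.28  1.73 -0.23  0.8   1.37] F [-2.6  1.7  8.4] T [ 0.25  0.61 -0.  ] g 0.46691525087993 45.00258207321167
shift cm [ 0.03  0.08 -0.16] rotvec [0.05 0.03 0.2 ]
s7 [273.94 278.04 279.39   0.92] 7.7
[20.0, 20.0, 20.0, 21.0, 37.0, 83.0, 129.0, 138.0, 124.0, 88.0, 66.0, 89.0, 106.0, 110.0, 110.0]
```

```bash
python3 -m pendant '[0,0,-0.1,0,0,0,0,0,-0.2,0,0,0,0,0,-0.26,0,0,0,0,0,-0.26,0,0,0,0,0,-0.26,0,0,0,0,0,-0.26,0,0,0,0,0,-0.26,0,0,0,0,0,-0.26,0,0,0]'
python3 - <<'E'
from fit import *
delta([.56,-.183,.1205],50)
snap('scene','s8.png');fit('s8',(273,277.1,279.4))
E
python3 -m pendant '[0,0,0,0,0,6,0,0,0,0,0,13,0,0,0,0,0,20,0,0,0,0,0,27,0,0,0,0,0,34,0,0,0,0,0,41,0,0,0,0,0,48,0,0,0,0,0,55]' - 50
python3 - <<'E'
from fit import *
delta([.56,-.183,.1205],-20)
a=snap('scene','s9.png');fit('s9',(273,277.1,279.4));cv2.imwrite('pics/s9c.png',cv2.resize(a['color'][220:320,140:260],(720,600),interpolation=2)[:,:,::-1])
E
```

```text
clock: 10.45
position: [0.5597, -0.1838, 0.1204]
ee_rot: [0.34, 0.94, 0.0, 0.0]
ft_force: [-2.3, 1.8, 8.2]
gripper_width: 0.471
gripper_force: 45.0
t 10.45 pos [ 0.5597 -0.1838  0.1204] yaw 50.19 tilt [ 0.001  0.    -1.   ] q [ 0.11  0.64  0.28  1.73 -0.23  0.8   1.37] F [-2.3  1.8  8.2] T [ 0.29  0.61 -0.  ] g 0.4711296315584892 45.002490878105164
shift cm [ 0.03  0.09 -0.01] rotvec [0.05 0.03 0.19]
s8 [272.97 277.2  279.32   0.93] 12.8
[20.0, 20.0, 21.0, 36.0, 81.0, 129.0, 139.0, 127.0, 90.0, 48.0, 54.0, 88.0, 107.0, 110.0, 110.0]
clock: 11.5
position: [0.5626, -0.1825, 0.1205]
ee_rot: [0.736, 0.676, 0.002, 0.002]
ft_force: [3.4, 2.7, 6.7]
gripper_width: 0.466
gripper_force: 51.0
t 11.5 pos [ 0.5626 -0.1825  0.1205] yaw -4.86 tilt [ 0.006  0.001 -1.   ] q [-0.05  0.69  0.55  1.73 -0.46  0.85  0.62] F [3.4 2.7 6.7] T [ 0.39 -0.26  0.15] g 0.4659473412749301 50.994001873768866
shift cm [-0.07 -0.25  0.  ] rotvec [ 0.32 -0.12 15.14]
s9 [245.89 276.93 280.04   1.58] 78.5
[145.0, 144.0, 145.0, 143.0, 138.0, 133.0, 126.0, 110.0, 82.0, 51.0, 51.0, 70.0, 85.0, 96.0, 110.0]
```

View pics/s9c.png

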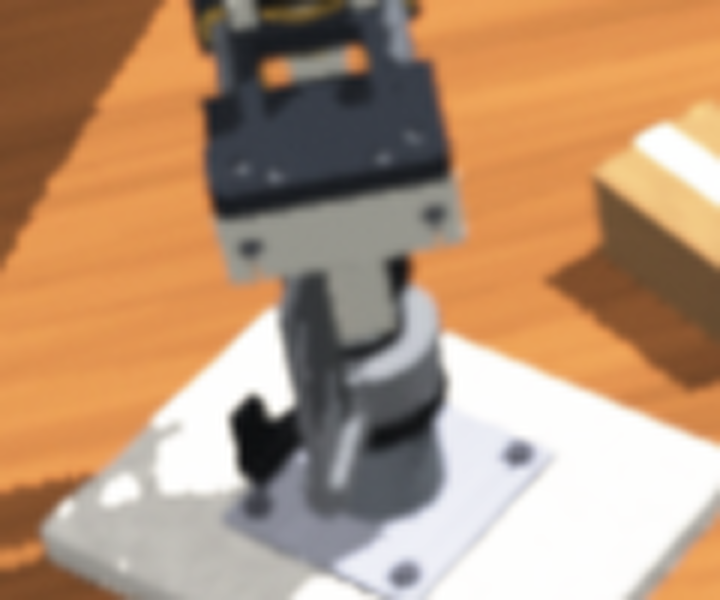

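The finger has picked up the blade (crop 320,380) and is carrying it towards the lug (265,435). I keep turning.

```bash
python3 -m pendant '[0,0,0,0,0,5,0,0,0,0,0,10,0,0,0,0,0,15,0,0,0,0,0,20,0,0,0,0,0,22,0,0,0,0,0,22,0,0,0,0,0,22,0,0,0,0,0,22]'
python3 -c "
from fit import *
delta([.5597,-.1838,.1205],-27)
a=snap('scene','s10.png');cv2.imwrite('pics/s10c.png',cv2.resize(a['color'][220:320,140:260],(720,600),interpolation=2)[:,:,::-1])"
```

```text
clock: 12.55
position: [0.5637, -0.183, 0.1208]
ee_rot: [0.851, 0.525, 0.003, 0.002]
ft_force: [4.4, 2.0, 5.8]
gripper_width: 0.469
gripper_force: 51.3
t 12.55 pos [ 0.5637 -0.183   0.1208] yaw -26.64 tilt [ 0.008 -0.    -1.   ] q [-0.11  0.72  0.66  1.73 -0.55  0.88  0.32] F [4.4 2.  5.8] T [ 0.41 -0.48  0.07] g 0.4692842007772333 51.28471881151199
shift cm [-0.26 -0.32  0.03] rotvec [ 0.42 -0.2   0.36]
```

View pics/s10c.png

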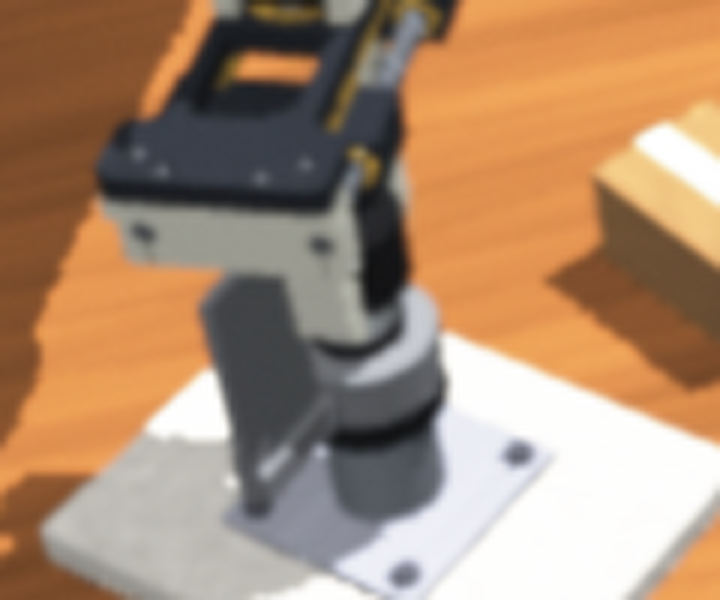

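The blade now covers the lug in the picture. I turn in small steps and watch the moment for the stop.

```bash
for i in 1; do python3 -m pendant '[0,0,0,0,0,2,0,0,0,0,0,4,0,0,0,0,0,6,0,0,0,0,0,6,0,0,0,0,0,6,0,0,0,0,0,6,0,0,0,0,0,6,0,0,0,0,0,6]'; done
python3 -c "
from h import *
delta([.5597,-.1838,.1205],-33)"
python3 -m pendant '[0,0,0,0,0,2,0,0,0,0,0,4,0,0,0,0,0,4,0,0,0,0,0,4,0,0,0,0,0,4,0,0,0,0,0,4,0,0,0,0,0,4,0,0,0,0,0,4]'
python3 - <<'E'
from fit import *
delta([.5597,-.1838,.1205],-37)
a=snap('scene','s11.png');b=snap('top','t11.png')
m=np.zeros((400,800,3),np.uint8);m[:,:400]=cv2.resize(a['color'][235:315,150:230],(400,400),interpolation=2);m[:,400:]=cv2.resize(b['color'][225:325,420:520],(400,400),interpolation=2)
cv2.imwrite('pics/m11.png',m[:,:,::-1])
E
```

```text
clock: 13.6
position: [0.5642, -0.183, 0.1208]
ee_rot: [0.877, 0.48, 0.004, 0.002]
ft_force: [5.7, 1.3, 5.4]
gripper_width: 0.466
gripper_force: 53.0
t 13.6 pos [ 0.5642 -0.183   0.1208] yaw -32.58 tilt [ 0.009 -0.001 -1.   ] q [-0.13  0.72  0.69  1.73 -0.58  0.89  0.24] F [5.7 1.3 5.4] T [ 0.34 -0.57  0.24] g 0.46631534052991896 53.039539866149426
shift cm [-0.31 -0.33  0.03] rotvec [ 0.44 -0.24  0.42]
clock: 14.6
position: [0.5649, -0.1826, 0.1208]
ee_rot: [0.892, 0.452, 0.004, 0.003]
ft_force: [7.5, 0.8, 4.5]
gripper_width: 0.464
gripper_force: 64.8
t 14.6 pos [ 0.5649 -0.1826  0.1208] yaw -36.22 tilt [ 0.009 -0.002 -1.   ] q [-0.14  0.73  0.71  1.73 -0.59  0.9   0.19] F [7.5 0.8 4.5] T [ 0.21 -0.56  1.12] g 0.4639123181947466 64.84243791550398
shift cm [-0.41 -0.35  0.03] rotvec [ 0.47 -0.23  0.78]
```

View pics/m11.png

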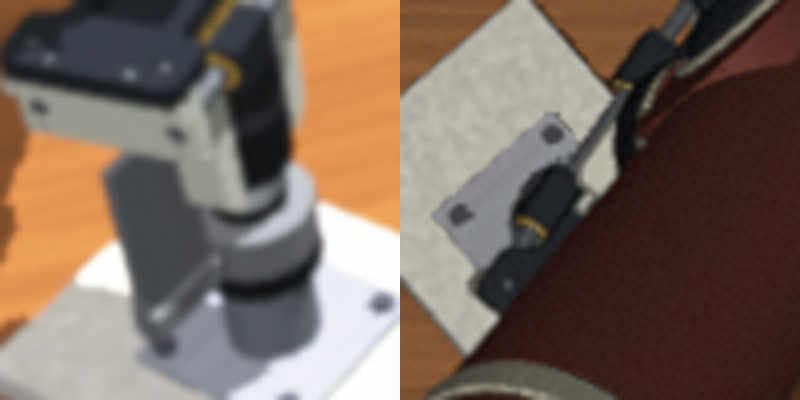

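Moment rose from 0.24 to 1.12 N m, so the lever is at its stop. In the left panel the blade stands at the lug (crop 160,330). Now I check that the ring is still at the mark.

```bash
python3 - <<'E'
from h import *
print(list(range(264,288)))
for n in('s5','s7','s8','s10','s11'):
    im=cv2.cvtColor(dict(np.load(f'pics/{n}.npz'))['color'],cv2.COLOR_RGB2GRAY)
    for u in(198,200,202,204):print(n,u,im[264:286,u].tolist())
E
```

```text
[264, 265, 266, 267, 268, 269, 270, 271, 272, 273, 274, 275, 276, 277, 278, 279, 280, 281, 282, 283, 284, 285, 286, 287]
s5 198 [34, 34, 28, 25, 24, 22, 21, 23, 45, 91, 131, 139, 123, 80, 41, 52, 87, 106, 109, 104, 92, 86]
s5 200 [80, 75, 72, 68, 63, 57, 55, 53, 63, 94, 120, 126, 112, 73, 42, 57, 91, 106, 108, 101, 90, 87]
s5 202 [111, 107, 97, 90, 82, 78, 77, 77, 78, 79, 81, 83, 81, 71, 67, 75, 90, 96, 97, 92, 88, 94]
s5 204 [86, 96, 106, 110, 108, 101, 89, 81, 80, 78, 78, 76, 77, 77, 77, 76, 76, 76, 76, 77, 78, 80]
s7 198 [36, 33, 28, 25, 23, 22, 21, 20, 22, 40, 87, 131, 140, 127, 92, 67, 87, 106, 109, 103, 91, 86]
s7 200 [80, 75, 72, 68, 62, 57, 54, 50, 48, 61, 94, 122, 130, 116, 77, 61, 87, 105, 108, 102, 90, 86]
s7 202 [112, 107, 98, 89, 82, 79, 78, 77, 76, 77, 80, 83, 84, 80, 72, 75, 89, 97, 96, 92, 88, 95]
s7 204 [86, 96, 106, 110, 108, 102, 89, 82, 79, 79, 78, 78, 78, 78, 76, 77, 76, 76, 76, 77, 77, 80]
s8 198 [35, 32, 29, 25, 23, 22, 20, 22, 37, 83, 130, 140, 130, 95, 50, 52, 87, 106, 110, 104, 91, 87]
s8 200 [80, 75, 71, 68, 62, 58, 54, 52, 62, 92, 120, 126, 116, 79, 45, 58
[... 383 characters left out ...]
142, 160, 165, 162, 139, 82, 43, 66, 120, 163, 183, 166, 113, 87]
s10 202 [19, 20, 19, 19, 18, 20, 26, 48, 87, 121, 129, 119, 89, 51, 67, 131, 184, 198, 187, 147, 101, 86]
s10 204 [20, 20, 20, 20, 19, 24, 42, 73, 99, 104, 92, 68, 51, 87, 149, 188, 200, 195, 167, 116, 88, 84]
s11 198 [32, 40, 50, 66, 78, 92, 102, 121, 140, 154, 166, 167, 153, 106, 52, 53, 89, 117, 145, 158, 120, 91]
s11 200 [19, 20, 20, 20, 20, 20, 22, 30, 64, 109, 136, 140, 122, 77, 41, 63, 116, 162, 184, 168, 113, 88]
s11 202 [20, 20, 20, 18, 20, 20, 25, 47, 87, 120, 128, 117, 86, 50, 62, 114, 166, 194, 187, 148, 102, 87]
s11 204 [21, 20, 21, 20, 21, 24, 42, 72, 99, 104, 92, 66, 51, 87, 149, 188, 200, 194, 165, 115, 89, 86]
```

```bash
python3 -c "
from plant import r
print(r.hand_in())"
```

```text
the job is handed in; nothing more can be done
None
```

I handed the job in at about 15 s on the robot's clock: the gripper still holds the foot with the ring's lower edge level with the collar top to about 0.5 mm by camera, and the lever is closed, its stop judged by the turning moment jumping from 0.24 to 1.12 N m. The hand-in returned no verdict.

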